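Set the last two eggs and candle the sample

TASK

Set the two eggs from the plywood block gently into the two empty wells of the egg tray, one in each, blunt end up as they stand now. Then take the candling torch from its stand and, holding it upright, press its nose lightly and squarely on the blunt end of the egg in the well that the metal arrow points to, so that the sprung nose is about halfway in; finish holding it there, still gripped and steady. Leave the other eggs and everything else on the bench where they are.

Things in the scene. Friction and masses are not known exactly. Their poses are not given: they have to be found in the camera images.
- tray: fixed grey egg tray, 154 (x) x 246 (y) x 26 mm, origin at the centre of its underside on the bench. 2 x 3 square wells at x = -41, 41 and y = -82, 0, 82 mm, 41 mm wide, 22 mm deep, flat floor 4 mm above the bench. Ledge 42 mm wide, 8 mm high along its -x side. The -x row's two end wells start empty, the other four hold eggs
- well_a (a point): centre of the floor of the empty well at the tray's (-41, -82) mm; axes as the tray
- well_b (a point): centre of the floor of the empty well at the tray's (-41, +82) mm; axes as the tray
- arrow_marker: fixed bright metal arrow, 36 mm long, 32 mm wide, 14 mm high, on the tray's ledge, pointing (+x) at one of the two empty wells, whose centre lies 57 mm away along +x; origin under the middle of the arrow, on the ledge, 8 mm above the bench. It stands before either well_a or well_b
- logger: round steel button-shaped data logger, 20 mm across, 10 mm high, fixed on the ledge before the other empty well (not the arrow's); of no concern
- egg_block: fixed plywood block, 170 (x) x 90 (y) x 26 mm, origin at the centre of its underside, with two wells like the tray's at x = -42.5 and +42.5 mm, in which egg_1 and egg_2 stand at first
- egg_1: a light-brown duck egg, 46 mm wide and 64 mm tall, 85 g (varies), standing on its pointed end; origin at the pointed (lower) tip, z up towards the blunt end; widest 41 mm above the origin; has about 1 mm of play in a well and may lean a few degrees; one of the two eggs to be set
- egg_2: a light-brown duck egg, 46 mm wide and 64 mm tall, 85 g (varies), standing on its pointed end; origin at the pointed (lower) tip, z up towards the blunt end; widest 41 mm above the origin; has about 1 mm of play in a well and may lean a few degrees; one of the two eggs to be set
- egg_1_top (a point): centre of egg_1's blunt end, its topmost point, 64 mm above its origin
- egg_2_top (a point): centre of egg_2's blunt end, its topmost point, 64 mm above its origin
- stand: fixed grey steel stand, 100 x 100 mm foot, top plate 90 x 90 mm with its upper face 75 mm above the bench and a 40 mm square hole in the middle; origin at the centre of its underside
- torch: candling torch, about 170 g, upright in the stand, collar (52 mm across, 8 thick) resting on the top plate. Origin: centre of the collar's underside, z up its axis. Square black handle 28 x 28 mm (faces square to its x and y) from 8 to 108 mm above the origin, 4 mm button on top. Below: round rubber nose, 34 mm outside, 26 inside, rim 50 mm below the origin
- nose_rim (a point): centre of the nose's open rim, 50 mm below the torch's origin when the nose is out; moves with the nose
- nose (a joint): how far the sprung nose is pushed into the torch: 0 fully out, 0.010 m fully in. The spring pushes back with 1 N at first plus 0.5 N per mm (6 N fully in). On an egg's blunt end the rim settles about 4 mm below the egg's top point
- drink_cup: white drink cup with a lid, 84 mm across, 120 mm tall, origin at the centre of its underside; to be left alone
- spray_bottle: white plastic bottle with a black cap, 64 mm across, 140 mm tall, origin at the centre of its underside; to be left alone
- tape_roll: roll of brown packing tape lying flat, 100 mm across, 48 mm tall, origin at the centre of its underside; to be left alone
- tin: tin can, 70 mm across, 90 mm tall, origin at the centre of its underside; to be left alone
- stamp: wooden hand stamp, 60 x 30 mm foot, 77 mm tall, origin at the centre of its underside; to be left alone
- brush: hand brush lying down, handle towards its -x, origin under its middle; to be left alone
- tray_egg1_top (a point): topmost point (blunt end) of an egg already standing in the tray, same size as the others; to be left alone
- tray_egg2_top (a point): topmost point (blunt end) of an egg already standing in the tray, same size as the others; to be left alone
- tray_egg3_top (a point): topmost point (blunt end) of an egg already standing in the tray, same size as the others; to be left alone
- tray_egg4_top (a point): topmost point (blunt end) of an egg already standing in the tray, same size as the others; to be left alone
Not all that is in view belongs to the job. Leave any pink or red look-alike of the egg_1 alone.

How it is judged:
On the way, in this order (a step that is already met when the one before it is completed fails the run):
1. both eggs stand in the two empty wells, one in each, blunt end up, let go ((((horizontal distance between egg_1 and well_a below 0.006 m and z of egg_1 in the frame of well_a between -0.005 and 0.005 m and angle between egg_1's own z axis and vertical below 0.2 rad and horizontal distance between egg_1_top and well_a below 0.012 m) and (horizontal distance between egg_2 and well_b below 0.006 m and z of egg_2 in the frame of well_b between -0.005 and 0.005 m and angle between egg_2's own z axis and vertical below 0.2 rad and horizontal distance between egg_2_top and well_b below 0.012 m)) or ((horizontal distance between egg_2 and well_a below 0.006 m and z of egg_2 in the frame of well_a between -0.005 and 0.005 m and angle between egg_2's own z axis and vertical below 0.2 rad and horizontal distance between egg_2_top and well_a below 0.012 m) and (horizontal distance between egg_1 and well_b below 0.006 m and z of egg_1 in the frame of well_b between -0.005 and 0.005 m and angle between egg_1's own z axis and vertical below 0.2 rad and horizontal distance between egg_1_top and well_b below 0.012 m))) and contact force between the fingers and egg_1 below 0.1 N and contact force between the fingers and egg_2 below 0.1 N), for 0.3 s.
2. the torch is in the gripper, lifted clear of its stand (contact force between the fingers and torch above 3 N and height (world z) of torch above 0.1 m), for 0.1 s.
3. the torch's nose is held upright and lightly pressed on the egg at the arrow ((((horizontal distance between egg_1 and well_a below 0.006 m and z of egg_1 in the frame of well_a between -0.005 and 0.005 m and angle between egg_1's own z axis and vertical below 0.2 rad and horizontal distance between egg_1_top and well_a below 0.012 m) and (horizontal distance between egg_2 and well_b below 0.006 m and z of egg_2 in the frame of well_b between -0.005 and 0.005 m and angle between egg_2's own z axis and vertical below 0.2 rad and horizontal distance between egg_2_top and well_b below 0.012 m)) or ((horizontal distance between egg_2 and well_a below 0.006 m and z of egg_2 in the frame of well_a between -0.005 and 0.005 m and angle between egg_2's own z axis and vertical below 0.2 rad and horizontal distance between egg_2_top and well_a below 0.012 m) and (horizontal distance between egg_1 and well_b below 0.006 m and z of egg_1 in the frame of well_b between -0.005 and 0.005 m and angle between egg_1's own z axis and vertical below 0.2 rad and horizontal distance between egg_1_top and well_b below 0.012 m))) and ((horizontal distance between egg_1 and arrow_marker below 0.08 m and horizontal distance between nose_rim and egg_1_top below 0.006 m and contact force between torch and egg_1 between 0.5 and 9 N) or (horizontal distance between egg_2 and arrow_marker below 0.08 m and horizontal distance between nose_rim and egg_2_top below 0.006 m and contact force between torch and egg_2 between 0.5 and 9 N)) and angle between torch's own z axis and vertical below 0.14 rad and value of joint nose between 0.002 and 0.0085 m and contact force between the fingers and torch above 3 N and horizontal distance between torch and stand above 0.1 m and height (world z) of torch above 0.095 m and linear speed of torch below 0.02 m/s), for 0.3 s.
At the end, for the whole second after the job is handed in: Eggs in both wells, one each: within 6 mm of centre, on the floor, tilt < 0.2 rad, let go. Torch gripped, off its stand, still (< 20 mm/s), within 0.14 rad of upright, nose within 6 mm of the blunt end's centre on the arrow's egg, pushed in 2 to 8.5 mm, 0.5 to 9 N (all of step 3 and contact force between the fingers and egg_1 below 0.1 N and contact force between the fingers and egg_2 below 0.1 N); the arm keeps its last pose, push and grip.
It fails at once if something on the bench that is not part of the job was disturbed (moved more than 20 mm) (distance of any of drink_cup, spray_bottle, tape_roll, tin, stamp, brush from where it was at the start of the episode above 0.02 m).
It fails at once if an egg that was already in the tray was disturbed (its blunt end moved more than 8 mm) (distance of any of tray_egg1_top, tray_egg2_top, tray_egg3_top, tray_egg4_top from where it was at the start of the episode above 0.008 m).
It fails at once if an egg was pushed hard into the tray (over 40 N) (contact force between any of egg_1, egg_2 and tray above 40 N).
It fails at once if an egg was dropped (falling out of the gripper faster than 0.6 m/s, about 18 mm of free fall) ((contact force between the fingers and egg_1 below 0.1 N and linear speed of egg_1 above 0.6 m/s) or (contact force between the fingers and egg_2 below 0.1 N and linear speed of egg_2 above 0.6 m/s)).
It fails at once if the torch was rammed against an egg (over 12 N) (contact force between torch and egg_1 above 12 N or contact force between torch and egg_2 above 12 N or contact force between torch and tray_egg1 above 12 N or contact force between torch and tray_egg2 above 12 N or contact force between torch and tray_egg3 above 12 N or contact force between torch and tray_egg4 above 12 N).
It also fails if it takes over 69 s, if anything falls off the work surface, if the arm or the gripper's body presses on something with over 40 N, if the wrist force passes 120 N, or if a joint passes its speed limit or range.

ROBOT

A 6-joint arm with a two-finger parallel gripper is mounted at the origin on the work surface. World frame = base frame: x ahead of the robot, y to its left, z up, the work surface at z = 0. Lengths are in m, angles in rad, forces in N, time in s.
With the tool pointing down it reaches from about 0.35 to 0.875 m from the base axis. Payload 15.5 kg.
Tool frame: the origin (TCP) lies on the centre line of the jaws, within the pads' length; the fingertips stand 14 mm ahead of it and the grasp point (between the pads) lies 5 mm behind it; z points along the fingers, y is the line along which they close (so a half turn about z gives the same grasp; the last joint's range is limited). The gripper opens to 85 mm and grips with 20 to 120 N. Pads are 22 mm wide; open, the fingers measure 114 mm over their backs; the gripper's body (76 mm by 85 mm) begins 54 mm behind the grasp point. The pads swing forward as they close: fully open they stand 13 mm farther back than shut.
Start: joints at [-1.323, 0.494, 1.345, -0, 1.302, -0.096], TCP at [0.211, -0.588, 0.245] pointing down, gripper open.
Joint ranges: [-2.91, 2.91], [-0.82, 2.16], [0.22, 2.67], [-1.22, 4.37], [0.12, 2.79], [-3.08, 3.08]. Speed limits (rad/s): [1.89, 1.89, 2.57, 3.01, 3.01, 3.01].

INTERFACE

Orientations are given as a rotation vector (axis times angle).
In Python, from workcell import observe, snapshot, camera_model, sign_off, cut_out gives the robot as it stands.
- The arm moves only by the shell command python3 -m pendant 'ROWS' [FORCE]. ROWS is JSON, a list of rows, each an object with "translation": the shift along the world's x, y, z in units of 25 mm (1.0 is 25 mm), a list of three; "spin": the turn about the world's z in units of 6 degrees (1.0 is 6 degrees); "grip": the finger opening in mm, from 0 to 85.4. In form: [{"translation": [tx, ty, tz], "spin": spin, "grip": grip}, ...]. A call has 1 to 5 rows; each row shifts and turns the commanded pose from where the row before left it; what a row does not reach is not made up. A row lasts 1/12 s, in which the tool goes at most 41.7 mm and 7.16 degrees, less where a joint would pass 70% of its speed; a pose out of reach is approached as far as the arm can. A call is refused whole if a number of a shift passes 1 or a number of a turn 1, either way. A call with a gripper value outside its range is refused whole. The fingers move at their own pace and stop on an object; FORCE is the grip in N (left out, the last holds). Time passes only in rows, so rows that do not move let the fingers close. It gives the time, the measured TCP pose, the force, the opening and the grip force at its end, in the units of the state.
- observe(): the state, without advancing time (a new reading comes with each control period).
- snapshot(name): name is "scene" or "side" or "wrist"; returns the picture (480x640x3 uint8, blue, green, red); there is no depth.
- camera_model(name): a dict with "camera_matrix" (3x3 intrinsics, pixels), "camera_from_world" (4x4, takes a point from world to camera coordinates). Camera axes: x right, y up, looking along -z (the intrinsics and any distortion apply to the point x, -y, -z); pixel columns grow to the right and rows downward; lengths in m; the calibration is good to about 2 mm. The wrist camera is an equidistant fisheye: a pixel r from the principal point sees the ray r / f radians off the axis. A picture is of the moment at which its call begins: read the wrist's pose just before it. camera_model takes no time and is no camera call; for the wrist camera it gives the pose at the moment of the call.
- sign_off(): hands the job in; it is judged then, once.
Trained networks look in the newest picture that a camera, given by its name, has taken for a name from the list of things; names that differ only in an ending like _2 or _b are one class to them, and where a whole thing is asked for, a point or a joint stands for the part that bears it (a point fixed in the world has none). Each returns a list of dicts, best first, with "confidence" (0 to 1); they miss things now and then, are a little off and sometimes report something else, mostly with a low value. They report only what shows in the picture. A call takes as long as a camera call. They do not tell look-alikes from the thing itself.
- cut_out(camera, query): "mask" (480x640 bool, what is visible of it) and "xy" ([column, row] in pixels, amid what is visible of it).
The state is a dict: "t": time; "joints": joint angles; "joint_velocities": joint speeds; "joint_torque": joint torques, N m; "eef_pos": TCP position; "tcp_rot": TCP orientation; "contact_force": force on the tool from outside, world axes, zero at the start; "moment": the same for the moment, N m; "grip_width": finger opening in m; "grasp_force": force on a finger pad.
Only numpy, scipy, OpenCV 4.12 (cv2) and the standard library are available. Lean on these libraries where they do the work, as an engineer would, in place of code of your own. Each camera call takes 0.05 s, during which the arm holds its last target. There are 200 camera calls.

## Working session

There is one attempt and no reset: what is moved stays moved. The work goes in short steps, Python scripts to look and compute and a shell command to move; the robot and the scene stay as the last step left them, time stands still between calls to the robot, and variables do not carry over. Pictures are saved under pics/ and viewed, at most 10 in all, crops included, and the job is handed in when it is done.

```bash
mkdir -p pics
cat > h.py <<'E'
import numpy as np, cv2
from workcell import observe, snapshot, camera_model, cut_out
def ray(cam,uv,m=None):
    m=m or camera_model(cam); K=np.array(m["camera_matrix"]); T=np.array(m["camera_from_world"])
    x=(uv[0]-K[0,2])/K[0,0]; y=(uv[1]-K[1,2])/K[1,1]
    if cam=="wrist":
        r=np.hypot(x,y)+1e-12; d=np.array([x/r*np.sin(r),y/r*np.sin(r),np.cos(r)])
    else: d=np.array([x,y,1.])
    d=np.array([d[0],-d[1],-d[2]]); R=T[:3,:3]
    d=R.T@d; return -R.T@T[:3,3], d/np.linalg.norm(d)
def at_z(cam,uv,z,m=None):
    o,d=ray(cam,uv,m); return o+d*(z-o[2])/d[2]
def tri(rays):
    A=0;b=0
    for o,d in rays:
        P=np.eye(3)-np.outer(d,d); A=A+P; b=b+P@o
    p=np.linalg.solve(A,b); return p,[np.linalg.norm((np.eye(3)-np.outer(d,d))@(p-o)) for o,d in rays]
E
python3 - <<'E'
from h import *
s=observe(); print({k:np.round(v,3).tolist() for k,v in s.items()})
for c in ["scene","side","wrist"]:
    im=snapshot(c); cv2.imwrite(f"pics/{c}0.png",im)
    m=camera_model(c); print(c,{k:(np.round(v,3).tolist() if not isinstance(v,(str,dict)) else v) for k,v in m.items()})
    for q in ["tray","egg_1","torch","stand","egg_block","arrow_marker","logger","nose_rim"]:
        for r in cut_out(c,q)[:7]:
            if r["confidence"]<.3: continue
            ys,xs=np.nonzero(r["mask"]); print(c,q,round(r["confidence"],2),np.round(r["xy"]),xs.min(),xs.max(),ys.min(),ys.max())
E
```

```text
{'t': 0.0, 'joints': [-1.323, 0.494, 1.346, 0.0, 1.302, -0.095], 'joint_velocities': [0.0, 0.001, -0.0, 0.001, 0.0, 0.001], 'joint_torque': [-0.003, -88.217, -38.387, -0.0, 0.01, -0.0], 'eef_pos': [0.211, -0.588, 0.245], 'tcp_rot': [-3.094, -0.537, 0.0], 'contact_force': [-0.611, 0.514, -0.761], 'moment': [0.073, -0.056, 0.035], 'grasp_force': 0.0, 'grip_width': 0.085}
scene {'camera_matrix': [[495.924, 0.0, 322.327], [0.0, 495.924, 232.109], [0.0, 0.0, 1.0]], 'camera_from_world': [[-0.819, 0.573, -0.003, 0.46], [-0.321, -0.454, 0.831, 0.123], [0.475, 0.682, 0.556, -1.364], [0.0, 0.0, 0.0, 1.0]]}
scene tray 0.8 [372. 296.] 307 431 246 349
scene egg_1 0.8 [262. 222.] 256 274 210 233
scene egg_1 0.68 [290. 209.] 283 301 196 219
scene egg_1 0.62 [305. 159.] 296 312 147 168
scene egg_1 0.58 [324. 177.] 316 332 165 186
scene egg_1 0.55 [339. 203.] 331 350 194 218
scene egg_1 0.39 [381. 272.] 370 393 264 289
scene torch 0.75 [269. 146.] 261 279 124 184
scene stand 0.68 [390. 257.] 384 398 253 265
scene stand 0.62 [329. 263.] 318 339 248 273
scene stand 0.59 [269. 179.] 247 297 158 202
scen
[... 537 characters left out ...]
7 454 149 171
side egg_1 0.61 [314. 199.] 308 324 189 209
side egg_1 0.55 [352. 201.] 342 361 192 214
side torch 0.88 [389. 139.] 376 396 112 170
side stand 0.75 [384. 166.] 364 404 139 187
side egg_block 0.9 [333. 214.] 296 370 189 230
side egg_block 0.44 [349. 457.] 309 391 414 479
side arrow_marker 0.43 [350. 305.] 345 361 298 312
side logger 0.54 [308. 360.] 301 311 357 368
side nose_rim 0.36 [302. 159.] 278 315 143 181
wrist {'camera_matrix': [[371.648, 0.0, 320.448], [0.0, 371.648, 240.624], [0.0, 0.0, 1.0]], 'camera_from_world': [[0.337, -0.942, -0.001, -0.623], [0.897, 0.321, -0.303, 0.04], [0.286, 0.102, 0.953, -0.38], [0.0, 0.0, 0.0, 1.0]]}
wrist egg_1 0.69 [176.  13.] 152 200 0 30
```

View pics/scene0.png

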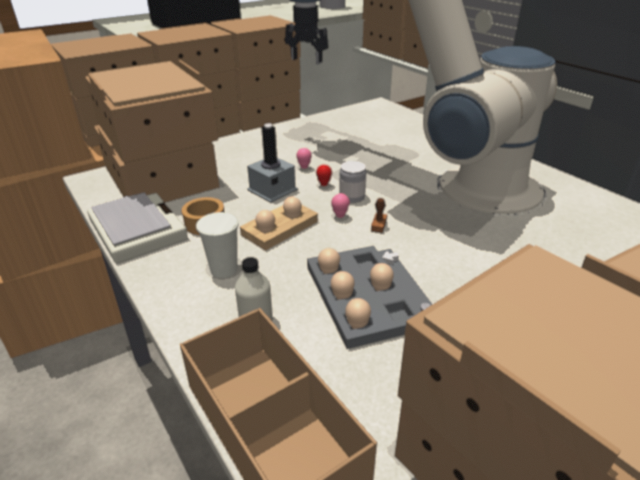

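View pics/side0.png

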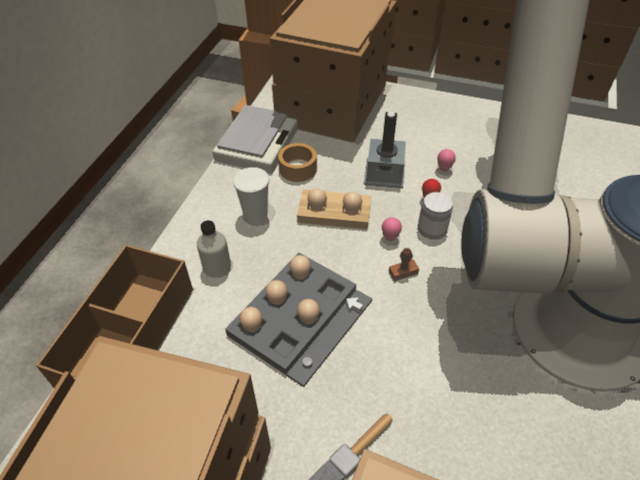

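The scene shows the block eggs at about (265,221) and (292,207), the torch at (269,146) and the arrow at (388,256). The side view has the block eggs at (317,199) and (352,202), the arrow at (353,303) and the logger at (307,361). The arrow points at the tray's far, inner empty well. The pink and red balls are decoys.

Run:
```python
from h import *
P={"eggL":((265,221),(317,199)),"eggR":((292,207),(352,202)),"arrow":((388,256),(353,304)),"logger":((425,305),(307,362)),
"torchtop":((269,126),(390,113)),"torchcoll":((269,163),(387,148)),
"t1":((329,261),(300,267)),"t2":((343,285),(276,292)),"t3":((358,313),(250,319)),"t4":((381,276),(308,311)),
"tin":((352,170),(437,207)),"cup":((217,228),(252,182)),"stamp":((380,203),(406,254)),"bottle":((251,266),(208,229)),"tape":((203,211),(298,157)),"pinkball":((340,205),(391,228)),"red":((324,174),(431,187)),"pink2":((304,157),(446,158))}
for k,(a,b) in P.items():
    p,e=tri([ray("scene",a),ray("side",b)]); print(k,np.round(p,3),np.round(e,4))
```

```text
eggL [ 0.619 -0.15   0.04 ] [0.0003 0.0003]
eggR [ 0.536 -0.164  0.042] [0.0002 0.0002]
arrow [0.456 0.098 0.018] [0.0016 0.0016]
logger [0.502 0.256 0.018] [0.0016 0.0016]
torchtop [ 0.497 -0.328  0.189] [0.0032 0.0032]
torchcoll [ 0.497 -0.338  0.08 ] [0.0004 0.0004]
t1 [0.587 0.06  0.04 ] [0.0009 0.0009]
t2 [0.611 0.139 0.042] [0.001 0.001]
t3 [0.636 0.217 0.042] [0.0009 0.0009]
t4 [0.533 0.161 0.041] [0. 0.]
tin [ 0.341 -0.179  0.077] [0.0022 0.0022]
cup [ 0.758 -0.094  0.104] [0.0008 0.0008]
stamp [ 0.377 -0.027  0.065] [0.0003 0.0003]
bottle [0.776 0.09  0.13 ] [0.0001 0.0001]
tape [ 0.716 -0.283  0.036] [0.0015 0.0015]
pinkball [ 0.429 -0.116  0.036] [0.0016 0.0016]
red [ 0.367 -0.273  0.039] [0.0035 0.0035]
pink2 [ 0.352 -0.394  0.038] [0.0022 0.0022]
```

```bash
A='[{"translation":[0.75,0.96,0],"spin":-0.1,"grip":85},{"translation":[0.75,0.96,0],"spin":-0.1,"grip":85},{"translation":[0.75,0.96,0],"spin":-0.1,"grip":85},{"translation":[0.75,0.96,0],"spin":-0.1,"grip":85},{"translation":[0.75,0.96,0],"spin":-0.1,"grip":85}]' >/dev/null
python3 -m pendant '[{"translation":[0.75,0.96,0],"spin":-0.1,"grip":85},{"translation":[0.75,0.96,0],"spin":-0.1,"grip":85},{"translation":[0.75,0.96,0],"spin":-0.1,"grip":85},{"translation":[0.75,0.96,0],"spin":-0.1,"grip":85},{"translation":[0.75,0.96,0],"spin":-0.1,"grip":85}]'
python3 -m pendant '[{"translation":[0.75,0.96,0],"spin":-0.1,"grip":85},{"translation":[0.75,0.96,0],"spin":-0.1,"grip":85},{"translation":[0.75,0.96,0],"spin":-0.1,"grip":85},{"translation":[0.75,0.96,0],"spin":-0.1,"grip":85},{"translation":[0.75,0.96,0],"spin":-0.1,"grip":85}]'
python3 -m pendant '[{"translation":[0.75,0.96,0],"spin":-0.1,"grip":85},{"translation":[0.75,0.96,0],"spin":-0.1,"grip":85},{"translation":[0.75,0.96,0],"spin":-0.1,"grip":85},{"translation":[0.75,0.96,0],"spin":-0.1,"grip":85},{"translation":[0.75,0.96,0],"spin":-0.1,"grip":85}]'
python3 -m pendant '[{"translation":[0.75,0.96,0],"spin":-0.1,"grip":85},{"translation":[0.75,0.96,0],"spin":-0.1,"grip":85},{"translation":[0,0,0],"spin":0,"grip":85},{"translation":[0,0,0],"spin":0,"grip":85},{"translation":[0,0,0],"spin":0,"grip":85}]'
python3 - <<'E'
from h import *
im=snapshot("wrist"); cv2.imwrite("pics/w1.png",im); m=camera_model("wrist")
np.savez("w1.npz",K=m["camera_matrix"],T=m["camera_from_world"])
print(observe()["joints"])
for q,z in [("egg_1",.05),("torch",.18),("egg_block",.026),("tray",.026)]:
    for r in cut_out("wrist",q)[:7]:
        if r["confidence"]<.3: continue
        ys,xs=np.nonzero(r["mask"]); print(q,round(r["confidence"],2),np.round(r["xy"]),xs.min(),xs.max(),ys.min(),ys.max(),np.round(at_z("wrist",r["xy"],z,m),3))
E
```

```text
t: 1.77
eef_pos: [0.305, -0.4673, 0.2453]
tcp_rot: [3.108, 0.455, 0.0]
contact_force: [1.3, -0.5, -1.2]
grip_width: 0.0848
grasp_force: 0.0
t: 2.18
eef_pos: [0.3989, -0.3472, 0.2454]
tcp_rot: [3.119, 0.374, 0.0]
contact_force: [0.2, -0.9, -0.1]
grip_width: 0.0851
grasp_force: 0.0
t: 2.6
eef_pos: [0.4927, -0.2271, 0.2454]
tcp_rot: [3.128, 0.292, 0.0]
contact_force: [0.8, -0.8, -0.6]
grip_width: 0.0848
grasp_force: 0.0
t: 3.02
eef_pos: [0.5292, -0.1806, 0.2452]
tcp_rot: [3.131, 0.261, -0.0]
contact_force: [0.0, -0.3, 0.5]
grip_width: 0.085
grasp_force: 0.0
[-4.36279759e-01  4.01072454e-01  1.51013203e+00 -2.33985289e-04
  1.23057097e+00  9.69078799e-01]
egg_1 0.73 [240. 299.] 219 263 273 319 [ 0.43  -0.115  0.05 ]
egg_1 0.65 [378. 364.] 358 398 341 386 [ 0.376 -0.267  0.05 ]
egg_1 0.63 [302. 110.] 276 328 82 133 [ 0.616 -0.149  0.05 ]
egg_1 0.62 [307. 198.] 280 330 177 227 [ 0.54  -0.166  0.05 ]
torch 0.73 [493. 309.] 451 547 256 359 [ 0.517 -0.293  0.18 ]
egg_block 0.64 [305. 152.] 254 354 63 241 [ 0.578 -0.157  0.026]
tray 0.61 [ 70. 153.] 0 155 44 259 [0.55  0.101 0.026]
```

View pics/w1.png

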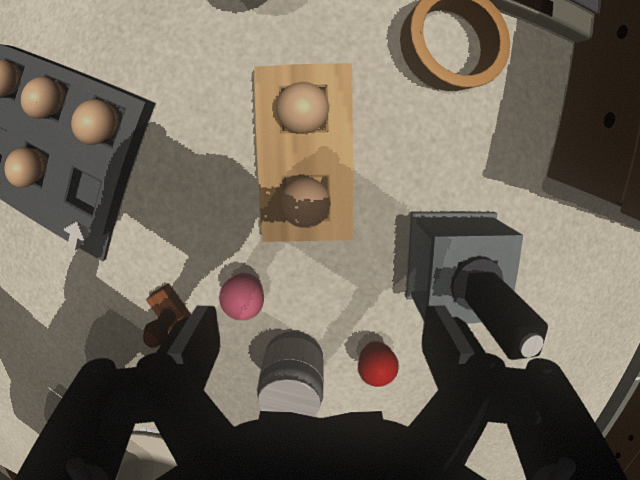

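The wrist picture shows the block's eggs at (302,108) and (305,202), with block corners near (255,66), (352,63), (352,240) and (262,241). The torch button is at (533,345), the arrow at (73,233) and the empty arrow well at (84,189).

Run:
```python
from h import *
m=dict(np.load("w1.npz")); M={"camera_matrix":m["K"],"camera_from_world":m["T"]}
c=[at_z("wrist",p,.026,M)[:2] for p in [(255,66),(352,63),(352,240),(262,241)]]
print(np.round(c,3),np.mean(c,0))
for n,w,a,b in [("eggL",(302,108),(265,221),(317,199)),("eggR",(305,202),(292,207),(352,202)),("ttop",(533,345),(269,126),(390,113)),("arrow",(73,233),(388,256),(353,304)),("collar",(480,279),(269,163),(387,148))]:
    R=[ray("wrist",w,M),ray("scene",a),ray("side",b)]
    for rr in (R,[R[0],R[1]],[R[0],R[2]]): p,e=tri(rr); print(n,np.round(p,4),np.round(e,4))
for p in [(411,213),(494,212),(522,235),(518,317),(437,240)]: print("plate",np.round(at_z("wrist",p,.075,M),3))
print("ttop@.187",at_z("wrist",(533,345),.187,M))
```

```text
[[ 0.652 -0.098]
 [ 0.668 -0.186]
 [ 0.501 -0.216]
 [ 0.485 -0.128]] [ 0.57680002 -0.15677518]
eggL [ 0.6188 -0.1487  0.0409] [0.0009 0.0008 0.0005]
eggL [ 0.6187 -0.1486  0.0404] [0.0008 0.0008]
eggL [ 0.6182 -0.1483  0.0422] [0.0004 0.0004]
eggR [ 0.5356 -0.1643  0.0422] [0.001  0.0005 0.0006]
eggR [ 0.535  -0.1646  0.0416] [0.0006 0.0006]
eggR [ 0.5354 -0.1641  0.0431] [0.0007 0.0007]
ttop [ 0.497  -0.3298  0.1881] [0.001  0.0037 0.0028]
ttop [ 0.4918 -0.3368  0.1814] [0.0011 0.0011]
ttop [ 0.4982 -0.329   0.1912] [0.0004 0.0004]
arrow [0.4562 0.1001 0.0203] [0.0012 0.0023 0.0016]
arrow [0.4573 0.0994 0.0217] [0.0014 0.0014]
arrow [0.4551 0.1015 0.0201] [0. 0.]
collar [ 0.4986 -0.3347  0.0809] [0.0022 0.0003 0.0022]
collar [ 0.5009 -0.3314  0.083 ] [0.0001 0.0001]
collar [ 0.4985 -0.3345  0.081 ] [0.0022 0.0022]
plate [ 0.547 -0.254  0.075]
plate [ 0.562 -0.33   0.075]
plate [ 0.547 -0.367  0.075]
plate [ 0.463 -0.395  0.075]
plate [ 0.528 -0.283  0.075]
ttop@.187 [ 0.49615123 -0.33218337  0.187     ]
```

```bash
python3 -m pendant '[{"translation":[0.23,0.65,0],"spin":0,"grip":66},{"translation":[0,0,-0.9],"spin":0,"grip":66},{"translation":[0,0,-0.9],"spin":0,"grip":66},{"translation":[0,0,-0.9],"spin":0,"grip":66},{"translation":[0,0,-0.9],"spin":0,"grip":66}]' >/dev/null
python3 -m pendant '[{"translation":[0,0,-0.9],"spin":0,"grip":66},{"translation":[0,0,-0.9],"spin":0,"grip":66},{"translation":[0,0,-0.7],"spin":0,"grip":66},{"translation":[0,0,0],"spin":0,"grip":66},{"translation":[0,0,0],"spin":0,"grip":66}]'
python3 - <<'E'
from h import *
im=snapshot("wrist"); cv2.imwrite("pics/w2.png",im)
for c in ("scene","side"): snapshot(c)
E
```

```text
t: 4.1
eef_pos: [0.5347, -0.1644, 0.0926]
tcp_rot: [-3.13, -0.259, 0.002]
contact_force: [-0.6, 0.4, 0.4]
grip_width: 0.0658
grasp_force: 0.0
```

View pics/w2.png

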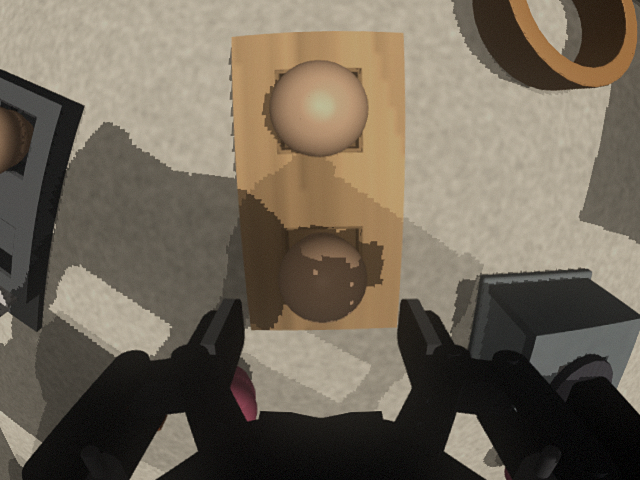

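The egg at (323,277) sits centred between the jaws, which are at about 240 and 400. I'll go down and grip.

```bash
python3 -m pendant '[{"translation":[0,0,-0.8],"spin":0,"grip":66},{"translation":[0,0,-0.8],"spin":0,"grip":66},{"translation":[0,0,-0.4],"spin":0,"grip":66},{"translation":[0,0,0],"spin":0,"grip":66},{"translation":[0,0,0],"spin":0,"grip":66}]' 
python3 -m pendant '[{"translation":[0,0,0],"spin":0,"grip":56},{"translation":[0,0,0],"spin":0,"grip":50},{"translation":[0,0,0],"spin":0,"grip":44},{"translation":[0,0,0],"spin":0,"grip":35},{"translation":[0,0,0],"spin":0,"grip":35}]' 25
python3 -m pendant '[{"translation":[0,0,0],"spin":0,"grip":35},{"translation":[0,0,0],"spin":0,"grip":35},{"translation":[0,0,0.2],"spin":0,"grip":35},{"translation":[0,0,0.2],"spin":0,"grip":35},{"translation":[0,0,0],"spin":0,"grip":35}]'
```

```text
t: 4.67
eef_pos: [0.5353, -0.1643, 0.0433]
tcp_rot: [3.131, 0.26, 0.0]
contact_force: [-0.6, -0.2, 0.6]
grip_width: 0.0659
grasp_force: 0.0
t: 5.08
eef_pos: [0.5358, -0.1644, 0.0438]
tcp_rot: [3.13, 0.26, 0.002]
contact_force: [-0.5, 0.4, 8.0]
grip_width: 0.0446
grasp_force: 24.4
t: 5.5
eef_pos: [0.5356, -0.1644, 0.054]
tcp_rot: [3.13, 0.26, 0.002]
contact_force: [0.4, -0.2, 0.0]
grip_width: 0.0446
grasp_force: 25.7
```

```bash
python3 -m pendant '[{"translation":[0,0,0.3],"spin":0,"grip":35},{"translation":[0,0,0.5],"spin":0,"grip":35},{"translation":[0,0,0.6],"spin":0,"grip":35},{"translation":[0,0,0.4],"spin":0,"grip":35},{"translation":[0,0,0],"spin":0,"grip":35}]'
python3 - <<'E'
from h import *
im=snapshot("wrist"); im2=snapshot("side")[150:260,250:410]
a=cv2.resize(im,(480,360)); b=cv2.resize(im2,(320,220)); b=cv2.copyMakeBorder(b,0,140,0,0,0)
cv2.imwrite("pics/w3.png",np.hstack([a,b]))
E
```

```text
t: 5.92
eef_pos: [0.5361, -0.1645, 0.0999]
tcp_rot: [3.129, 0.26, 0.004]
contact_force: [0.9, -0.0, -0.5]
grip_width: 0.0446
grasp_force: 25.8
```

View pics/w3.png

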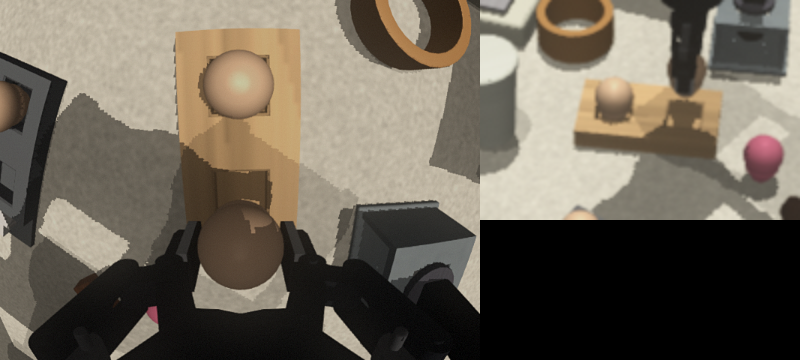

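The egg is held upright, clear of the block. I'll carry it over the tray and measure the tray on arrival.

```bash
python3 -m pendant '[{"translation":[0,0,0.6],"spin":0,"grip":35},{"translation":[0,0,1],"spin":-0.3,"grip":35},{"translation":[0,0,1],"spin":-0.3,"grip":35},{"translation":[0,0.4,1],"spin":-0.3,"grip":35},{"translation":[-0.1,0.8,0.8],"spin":-0.3,"grip":35}]' >/dev/null
python3 -m pendant '[{"translation":[-0.1,0.95,0.4],"spin":-0.25,"grip":35},{"translation":[-0.1,0.95,0.2],"spin":-0.25,"grip":35},{"translation":[-0.1,0.95,0],"spin":-0.25,"grip":35},{"translation":[-0.1,0.95,0],"spin":-0.25,"grip":35},{"translation":[-0.1,0.95,0],"spin":-0.25,"grip":35}]' >/dev/null
python3 -m pendant '[{"translation":[-0.1,0.95,0],"spin":-0.25,"grip":35},{"translation":[-0.1,0.95,0],"spin":-0.25,"grip":35},{"translation":[-0.1,0.95,0],"spin":-0.25,"grip":35},{"translation":[-0.1,0.95,0],"spin":-0.25,"grip":35},{"translation":[-0.1,0.95,0],"spin":-0.25,"grip":35}]' >/dev/null
python3 -m pendant '[{"translation":[-0.1,0.95,0],"spin":-0.25,"grip":35},{"translation":[-0.1,0.95,0],"spin":-0.25,"grip":35},{"translation":[-0.1,0.8,0],"spin":-0.25,"grip":35},{"translation":[-0.1,0.4,0],"spin":-0.25,"grip":35},{"translation":[0,0,0],"spin":0,"grip":35}]' 
python3 -m pendant '[{"translation":[0,0,0],"spin":0,"grip":35},{"translation":[0,0,0],"spin":0,"grip":35}]' >/dev/null
python3 - <<'E'
from h import *
im=snapshot("wrist"); cv2.imwrite("pics/w4.png",im); m=camera_model("wrist"); s=observe(); print(s["eef_pos"],s["tcp_rot"],s["grasp_force"])
np.savez("w4.npz",K=m["camera_matrix"],T=m["camera_from_world"])
for q,z in [("egg_1",.047),("tray",.026),("arrow_marker",.022),("logger",.018)]:
    for r in cut_out("wrist",q)[:7]:
        if r["confidence"]<.3: continue
        ys,xs=np.nonzero(r["mask"]); print(q,round(r["confidence"],2),np.round(r["xy"]),xs.min(),xs.max(),ys.min(),ys.max(),np.round(at_z("wrist",r["xy"],z,m),3))
E
```

```text
t: 7.68
eef_pos: [0.4968, 0.1826, 0.2218]
tcp_rot: [3.1, -0.51, -0.003]
contact_force: [0.2, 0.3, -0.6]
grip_width: 0.0444
grasp_force: 25.9
[0.49766511 0.18011359 0.22238701] [ 3.09946499e+00 -5.10292935e-01 -9.21513616e-04] 25.909060835838318
egg_1 0.78 [593.  14.] 568 616 0 32 [ 0.614 -0.141  0.047]
egg_1 0.78 [602. 195.] 581 625 174 216 [ 0.432 -0.103  0.047]
egg_1 0.7 [322. 327.] 263 377 266 385 [0.397 0.213 0.047]
egg_1 0.4 [595.  70.] 529 639 0 138 [ 0.558 -0.122  0.047]
tray 0.91 [323. 146.] 187 464 36 250 [0.553 0.16  0.026]
arrow_marker 0.91 [416. 224.] 398 433 207 245 [0.458 0.1   0.022]
arrow_marker 0.72 [591.  16.] 568 616 0 32 [ 0.615 -0.162  0.022]
logger 0.82 [246. 230.] 234 254 220 240 [0.502 0.254 0.018]
```

View pics/w4.png

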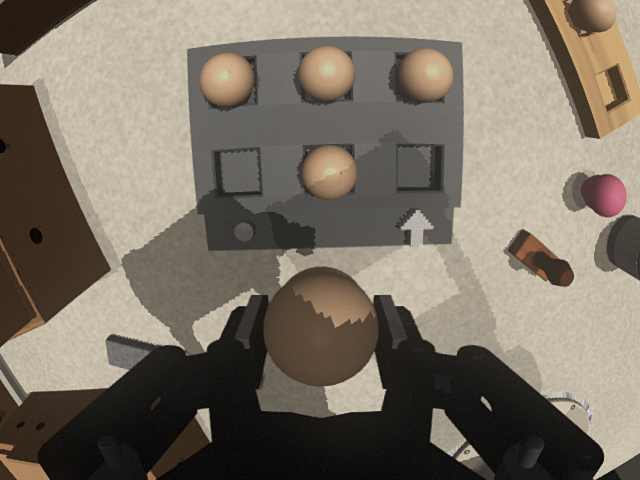

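The picture shows well b's rim at (213–263,147–196) and well a's rim (at the arrow, 416,224) at (397–443,145–190). The logger is at (245,231) and the tray's top corners are near (188,48), (461,43), (460,206) and (198,213).

Run:
```python
from h import *
from scipy.optimize import least_squares
m=dict(np.load("w4.npz")); M={"camera_matrix":m["K"],"camera_from_world":m["T"]}
h=20.5
obs=[((-41-h,-82-h),(443,190)),((-41+h,-82-h),(440,145)),((-41+h,-82+h),(397,146)),((-41-h,-82+h),(398,189)),
((-41-h,82-h),(263,194)),((-41+h,82-h),(260,147)),((-41+h,82+h),(213,149)),((-41-h,82+h),(215,196)),
]
W=np.array([at_z("wrist",p,.026,M)[:2] for _,p in obs]); L=np.array([l for l,_ in obs])/1e3
W=np.vstack([W,at_z("wrist",(416,226),.022,M)[:2]]); L=np.vstack([L,[-.098,-.082]])
W=np.vstack([W,at_z("wrist",(245,231),.018,M)[:2]]); L=np.vstack([L,[-.098,.082]])
f=lambda q,L=L: np.c_[q[0]+np.cos(q[2])*L[:,0]-np.sin(q[2])*L[:,1], q[1]+np.sin(q[2])*L[:,0]+np.cos(q[2])*L[:,1]]
r=least_squares(lambda q:(f(q)-W).ravel(),[.57,.15,-.3]); print(r.x,np.degrees(r.x[2])); print(np.round((f(r.x)-W)*1e3,1).tolist())
a,b,e4=f(r.x,np.array([[-.041,-.082],[-.041,.082],[-.041,0]])); print("a",a,"b",b)
print("arrow/logger",W[-2:],"wells from rims",W[:4].mean(0),W[4:8].mean(0))
p=np.array([.4977,.1801]); print("units to b",(b-p)/.025,"to a",(a-p)/.025)
print(np.round(at_z("wrist",(330,172),.045,M),4), e4)
```

```text
[ 0.57208321  0.14903906 -0.29813887] -17.082099027395184
[[0.9, 1.5], [-0.6, -2.4], [1.2, -1.7], [-0.7, 0.1], [1.3, 1.8], [0.1, 1.8], [-1.4, 0.4], [-0.1, -1.8], [-1.6, -1.1], [0.8, 1.3]]
a [0.50880511 0.08269991] b [0.55697875 0.23946503]
arrow/logger [[0.45587973 0.10051107]
 [0.50172989 0.25486879]] wells from rims [0.50857958 0.08330879] [0.55700513 0.23892406]
units to b [2.37114999 2.37460108] to a [ 0.4442045  -3.89600344]
[0.5317 0.1611 0.045 ] [0.53289193 0.16108247]
```

```bash
python3 -m pendant '[{"translation":[0.6,0.6,0],"spin":0.27,"grip":35},{"translation":[0.77,0.77,0],"spin":0,"grip":35},{"translation":[0.6,0.6,-0.2],"spin":0,"grip":35},{"translation":[0.4,0.37,-0.6],"spin":0,"grip":35},{"translation":[0,0,-0.8],"spin":0,"grip":35}]' >/dev/null
python3 -m pendant '[{"translation":[0,0,-0.8],"spin":0,"grip":35},{"translation":[0,0,-0.8],"spin":0,"grip":35},{"translation":[0,0,-0.6],"spin":0,"grip":35},{"translation":[0,0,-0.4],"spin":0,"grip":35},{"translation":[0,0,0],"spin":0,"grip":35}]' >/dev/null
python3 -m pendant '[{"translation":[0,0,0],"spin":0,"grip":35},{"translation":[0,0,0],"spin":0,"grip":35}]'
```

```text
t: 9.1
eef_pos: [0.5575, 0.2394, 0.1187]
tcp_rot: [-3.106, 0.467, -0.002]
contact_force: [-0.3, 0.1, -0.8]
grip_width: 0.0444
grasp_force: 26.0
```

```bash
python3 -m pendant '[{"translation":[-0.02,0,-0.8],"spin":0,"grip":35},{"translation":[0,0,-0.8],"spin":0,"grip":35},{"translation":[0,0,-0.4],"spin":0,"grip":35},{"translation":[0,0,-0.2],"spin":0,"grip":35},{"translation":[0,0,-0.2],"spin":0,"grip":35}]'
python3 -m pendant '[{"translation":[0,0,-0.2],"spin":0,"grip":35},{"translation":[0,0,-0.15],"spin":0,"grip":35},{"translation":[0,0,-0.1],"spin":0,"grip":35},{"translation":[0,0,0],"spin":0,"grip":35},{"translation":[0,0,0],"spin":0,"grip":35}]'
```

```text
t: 9.52
eef_pos: [0.5568, 0.2394, 0.0581]
tcp_rot: [-3.106, 0.467, -0.001]
contact_force: [-0.6, -0.6, -0.7]
grip_width: 0.0442
grasp_force: 26.0
t: 9.93
eef_pos: [0.5565, 0.2394, 0.0467]
tcp_rot: [-3.107, 0.467, -0.0]
contact_force: [-0.1, 0.3, -1.2]
grip_width: 0.0447
grasp_force: 26.0
```

```bash
python3 -m pendant '[{"translation":[0.01,0,-0.06],"spin":0,"grip":35},{"translation":[0,0,-0.04],"spin":0,"grip":35},{"translation":[0,0,0],"spin":0,"grip":35}]'
python3 -m pendant '[{"translation":[0,0,-0.04],"spin":0,"grip":35},{"translation":[0,0,0],"spin":0,"grip":35}]'
```

```text
t: 10.18
eef_pos: [0.5568, 0.2394, 0.0441]
tcp_rot: [-3.107, 0.467, -0.0]
contact_force: [0.7, -0.8, 0.7]
grip_width: 0.0447
grasp_force: 26.1
t: 10.35
eef_pos: [0.5572, 0.2394, 0.0437]
tcp_rot: [-3.106, 0.466, -0.002]
contact_force: [-0.5, -1.5, 9.6]
grip_width: 0.0444
grasp_force: 26.8
```

Contact at 9.6 N, so the egg is on the floor. I'll release and go up.

```bash
python3 -m pendant '[{"translation":[0,0,0.02],"spin":0,"grip":48},{"translation":[0,0,0],"spin":0,"grip":54},{"translation":[0,0,0],"spin":0,"grip":60},{"translation":[0,0,0],"spin":0,"grip":66},{"translation":[0,0,0],"spin":0,"grip":66}]'
python3 -m pendant '[{"translation":[0,0,0.4],"spin":0,"grip":66},{"translation":[0,0,0.8],"spin":0,"grip":66},{"translation":[0,0,1],"spin":0,"grip":66},{"translation":[0,0,1],"spin":0,"grip":66},{"translation":[0,0,1],"spin":0,"grip":66}]'
python3 -m pendant '[{"translation":[0,0,1],"spin":0,"grip":66},{"translation":[0,0,0.5],"spin":0,"grip":66},{"translation":[-1,0.3,0],"spin":0,"grip":66},{"translation":[-1,0.3,0],"spin":0,"grip":66},{"translation":[-0.5,0,0],"spin":0,"grip":66}]'>/dev/null
python3 -m pendant '[{"translation":[0,0,0],"spin":0,"grip":66},{"translation":[0,0,0],"spin":0,"grip":66}]'
python3 - <<'E'
from h import *
cv2.imwrite("pics/w5.png",snapshot("wrist")); m=camera_model("wrist")
for r in cut_out("wrist","egg_1"):
    if r["confidence"]>.3: ys,xs=np.nonzero(r["mask"]); c=((xs.min()+xs.max())/2,(ys.min()+ys.max())/2); print(round(r["confidence"],2),c,np.round(at_z("wrist",c,.045,m),4))
E
```

```text
t: 10.77
eef_pos: [0.5566, 0.2393, 0.0435]
tcp_rot: [3.107, -0.467, -0.0]
contact_force: [-0.3, -0.5, -0.5]
grip_width: 0.0659
grasp_force: 0.0
t: 11.18
eef_pos: [0.5565, 0.2393, 0.1503]
tcp_rot: [-3.107, 0.467, -0.0]
contact_force: [0.2, 0.3, 0.6]
grip_width: 0.0659
grasp_force: 0.0
t: 11.77
eef_pos: [0.494, 0.2545, 0.1868]
tcp_rot: [-3.107, 0.465, -0.001]
contact_force: [-0.1, 0.7, 0.4]
grip_width: 0.0662
grasp_force: 0.0
0.56 (np.float64(312.0), np.float64(147.5)) [0.5551 0.2432 0.045 ]
```

View pics/w5.png

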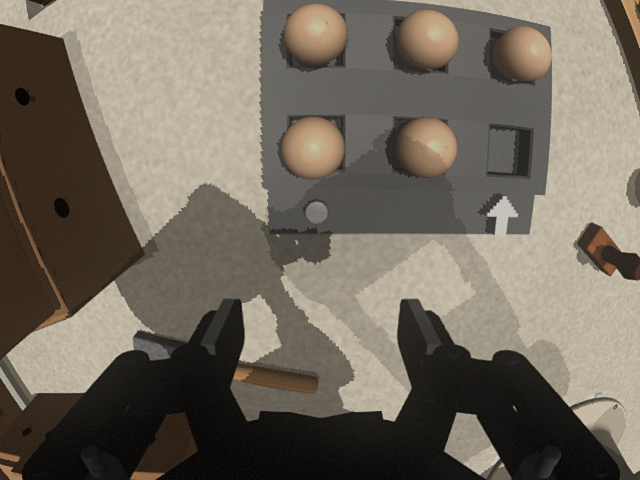

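The egg stands in well b at (312,147), near logger (316,212), and its neighbours are undisturbed. On to the second egg.

```bash
python3 -m pendant '[{"translation":[0.1,-0.5,0.5],"spin":0.1,"grip":66},{"translation":[0.3,-0.9,0],"spin":0.26,"grip":66},{"translation":[0.3,-0.95,0],"spin":0.26,"grip":66},{"translation":[0.3,-0.95,0],"spin":0.26,"grip":66},{"translation":[0.3,-0.95,0],"spin":0.26,"grip":66}]' >/dev/null
python3 -m pendant '[{"translation":[0.3,-0.95,0],"spin":0.26,"grip":66},{"translation":[0.3,-0.95,0],"spin":0.26,"grip":66},{"translation":[0.3,-0.95,0],"spin":0.26,"grip":66},{"translation":[0.3,-0.95,0],"spin":0.26,"grip":66},{"translation":[0.3,-0.95,0],"spin":0.26,"grip":66}]' >/dev/null
python3 -m pendant '[{"translation":[0.3,-0.95,0],"spin":0.26,"grip":66},{"translation":[0.3,-0.95,0],"spin":0.26,"grip":66},{"translation":[0.3,-0.95,0],"spin":0.26,"grip":66},{"translation":[0.3,-0.95,0],"spin":0.26,"grip":66},{"translation":[0.3,-0.95,0],"spin":0.26,"grip":66}]' 
python3 -m pendant '[{"translation":[0.3,-0.8,0],"spin":0.26,"grip":66},{"translation":[0.3,-0.6,-0.3],"spin":0.26,"grip":66},{"translation":[0.1,-0.1,-0.7],"spin":0.26,"grip":66},{"translation":[0,0,-0.8],"spin":0.26,"grip":66},{"translation":[0,0,-0.8],"spin":0.15,"grip":66}]' 
python3 -m pendant '[{"translation":[0,0,-0.8],"spin":0,"grip":66},{"translation":[0,0,0],"spin":0,"grip":66},{"translation":[0,0,0],"spin":0,"grip":66}]'
```

```text
t: 13.12
eef_pos: [0.6025, -0.0915, 0.1985]
tcp_rot: [3.138, 0.148, 0.0]
contact_force: [1.1, 0.2, -0.1]
grip_width: 0.0659
grasp_force: 0.0
t: 13.53
eef_pos: [0.6201, -0.1283, 0.1328]
tcp_rot: [3.122, 0.342, 0.002]
contact_force: [-0.2, 0.5, -0.3]
grip_width: 0.0661
grasp_force: 0.0
t: 13.78
eef_pos: [0.6191, -0.1274, 0.113]
tcp_rot: [-3.122, -0.341, 0.003]
contact_force: [-0.4, -0.0, 1.3]
grip_width: 0.0659
grasp_force: 0.0
```

```bash
python3 -m pendant '[{"translation":[0,-0.5,0],"spin":-0.3,"grip":66},{"translation":[-0.02,-0.38,0],"spin":-0.15,"grip":66},{"translation":[0,0,-0.4],"spin":0,"grip":66},{"translation":[0,0,0],"spin":0,"grip":66},{"translation":[0,0,0],"spin":0,"grip":66}]'
python3 - <<'E'
from h import *
cv2.imwrite("pics/w6.png",snapshot("wrist")); m=camera_model("wrist"); print(observe()["eef_pos"])
for q,z in (("egg_1",.047),("egg_block",.026)):
  for r in cut_out("wrist",q):
    if r["confidence"]>.3: ys,xs=np.nonzero(r["mask"]); c=((xs.min()+xs.max())/2,(ys.min()+ys.max())/2); print(q,round(r["confidence"],2),c,np.round(at_z("wrist",c,z,m),4))
E
```

```text
t: 14.2
eef_pos: [0.6183, -0.149, 0.1032]
tcp_rot: [-3.13, -0.268, 0.001]
contact_force: [0.7, 0.7, -0.4]
grip_width: 0.0656
grasp_force: 0.0
[ 0.61850997 -0.14883256  0.10346171]
egg_1 0.75 (np.float64(321.5), np.float64(269.5)) [ 0.6202 -0.1478  0.047 ]
```

View pics/w6.png

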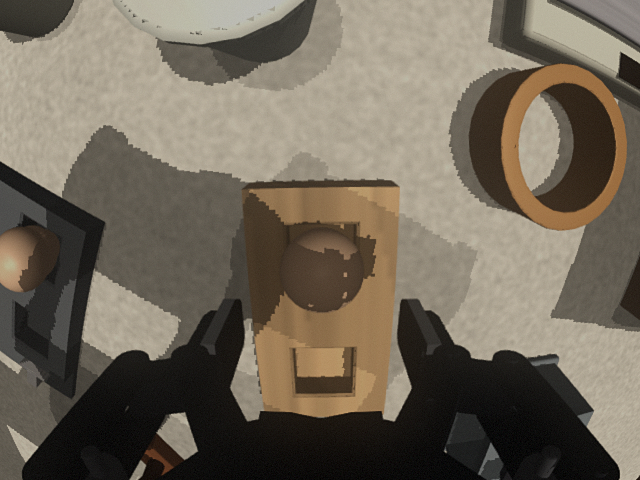

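The egg at (322,269) is centred between the jaws. I'll descend, grip and lift.

```bash
python3 -m pendant '[{"translation":[0.02,0,-0.8],"spin":0,"grip":66},{"translation":[0,0,-0.8],"spin":0,"grip":66},{"translation":[0,0,-0.5],"spin":0,"grip":66},{"translation":[0,0,-0.26],"spin":0,"grip":66},{"translation":[0,0,0],"spin":0,"grip":66}]' 
python3 -m pendant '[{"translation":[0,0,0],"spin":0,"grip":56},{"translation":[0,0,0],"spin":0,"grip":50},{"translation":[0,0,0],"spin":0,"grip":44},{"translation":[0,0,0],"spin":0,"grip":35},{"translation":[0,0,0],"spin":0,"grip":35}]' 25
python3 -m pendant '[{"translation":[0,0,0],"spin":0,"grip":35},{"translation":[0,0,0.2],"spin":0,"grip":35},{"translation":[0,0,0.4],"spin":0,"grip":35},{"translation":[0,0,0.8],"spin":0,"grip":35},{"translation":[0,0,1],"spin":0,"grip":35}]'
```

```text
t: 14.77
eef_pos: [0.6185, -0.1485, 0.0433]
tcp_rot: [-3.129, -0.269, 0.003]
contact_force: [-0.0, 1.3, 0.1]
grip_width: 0.0661
grasp_force: 0.0
t: 15.18
eef_pos: [0.6198, -0.1491, 0.0455]
tcp_rot: [3.129, 0.268, 0.002]
contact_force: [0.2, -0.4, 7.3]
grip_width: 0.0448
grasp_force: 25.0
t: 15.6
eef_pos: [0.6183, -0.1486, 0.1047]
tcp_rot: [-3.129, -0.268, 0.004]
contact_force: [0.2, -0.9, -1.4]
grip_width: 0.0443
grasp_force: 25.8
```

```bash
python3 -m pendant '[{"translation":[0,0,1],"spin":0,"grip":35},{"translation":[0,0,1],"spin":-0.2,"grip":35},{"translation":[-0.2,0.4,0.5],"spin":-0.3,"grip":35},{"translation":[-0.4,0.8,0],"spin":-0.4,"grip":35},{"translation":[-0.4,0.85,0],"spin":-0.4,"grip":35}]' >/dev/null
python3 -m pendant '[{"translation":[-0.4,0.85,0],"spin":-0.4,"grip":35},{"translation":[-0.4,0.85,0],"spin":-0.4,"grip":35},{"translation":[-0.4,0.85,0],"spin":-0.4,"grip":35},{"translation":[-0.4,0.85,0],"spin":-0.4,"grip":35},{"translation":[-0.4,0.85,0],"spin":-0.4,"grip":35}]' >/dev/null
python3 -m pendant '[{"translation":[-0.4,0.85,0],"spin":-0.4,"grip":35},{"translation":[-0.4,0.85,0],"spin":-0.4,"grip":35},{"translation":[-0.4,0.6,0],"spin":-0.4,"grip":35},{"translation":[-0.2,0.4,0],"spin":-0.2,"grip":35},{"translation":[0,0,0],"spin":0,"grip":35}]' >/dev/null
python3 -m pendant '[{"translation":[0,0,0],"spin":0,"grip":35},{"translation":[0,0,0],"spin":0,"grip":35}]'
```

```text
t: 17.02
eef_pos: [0.5097, 0.0757, 0.1675]
tcp_rot: [-3.101, 0.501, -0.001]
contact_force: [0.4, -0.6, -1.7]
grip_width: 0.0444
grasp_force: 25.8
```

```bash
python3 -m pendant '[{"translation":[-0.04,0.29,-0.2],"spin":0.2,"grip":35},{"translation":[0,0,-0.7],"spin":0,"grip":35},{"translation":[0,0,-0.7],"spin":0,"grip":35},{"translation":[0,0,-0.5],"spin":0,"grip":35},{"translation":[0,0,0],"spin":0,"grip":35}]' 
python3 -m pendant '[{"translation":[0,0,0],"spin":0,"grip":35},{"translation":[0,0,-0.6],"spin":0,"grip":35},{"translation":[0,0,0],"spin":0,"grip":35},{"translation":[0,0,0],"spin":0,"grip":35}]'
```

```text
t: 17.43
eef_pos: [0.5071, 0.0831, 0.1122]
tcp_rot: [3.106, -0.469, -0.005]
contact_force: [0.3, -0.5, -0.3]
grip_width: 0.0444
grasp_force: 25.9
t: 17.77
eef_pos: [0.5082, 0.0833, 0.0999]
tcp_rot: [3.106, -0.47, -0.0]
contact_force: [-0.4, 0.2, -0.8]
grip_width: 0.0446
grasp_force: 26.0
```

```bash
python3 -m pendant '[{"translation":[0.02,-0.01,-0.7],"spin":0,"grip":35},{"translation":[0,0,-0.6],"spin":0,"grip":35},{"translation":[0,0,-0.35],"spin":0,"grip":35},{"translation":[0,0,-0.2],"spin":0,"grip":35},{"translation":[0,0,-0.2],"spin":0,"grip":35}]'
python3 -m pendant '[{"translation":[0,0,-0.06],"spin":0,"grip":35},{"translation":[0,0,0],"spin":0,"grip":35},{"translation":[0,0,0],"spin":0,"grip":35}]'
```

```text
t: 18.18
eef_pos: [0.5089, 0.0831, 0.0485]
tcp_rot: [-3.106, 0.47, -0.001]
contact_force: [-0.1, -0.3, -0.8]
grip_width: 0.0444
grasp_force: 26.0
t: 18.43
eef_pos: [0.5089, 0.0831, 0.0472]
tcp_rot: [-3.106, 0.47, -0.001]
contact_force: [0.6, 0.1, -1.2]
grip_width: 0.0442
grasp_force: 26.0
```

```bash
python3 -m pendant '[{"translation":[0,0,-0.06],"spin":0,"grip":35},{"translation":[0,0,0],"spin":0,"grip":35}]'
python3 -m pendant '[{"translation":[0,0,-0.04],"spin":0,"grip":35},{"translation":[0,0,0],"spin":0,"grip":35}]'
python3 -m pendant '[{"translation":[0,0,-0.02],"spin":0,"grip":35},{"translation":[0,0,0],"spin":0,"grip":35}]'
```

```text
t: 18.6
eef_pos: [0.509, 0.0831, 0.0456]
tcp_rot: [-3.106, 0.47, -0.001]
contact_force: [0.9, 0.0, 2.9]
grip_width: 0.0446
grasp_force: 26.3
t: 18.77
eef_pos: [0.5096, 0.083, 0.0452]
tcp_rot: [-3.106, 0.47, -0.004]
contact_force: [-0.0, -1.7, 16.8]
grip_width: 0.0444
grasp_force: 27.3
t: 18.93
eef_pos: [0.5098, 0.083, 0.045]
tcp_rot: [-3.106, 0.47, -0.004]
contact_force: [-1.1, -2.4, 23.9]
grip_width: 0.0444
grasp_force: 27.8
```

On the floor (the grasp was at z .0455 too). I'll ease off, release and go up to look.

```bash
python3 -m pendant '[{"translation":[0,0,0.06],"spin":0,"grip":35},{"translation":[0,0,0],"spin":0,"grip":48},{"translation":[0,0,0],"spin":0,"grip":54},{"translation":[0,0,0],"spin":0,"grip":60},{"translation":[0,0,0],"spin":0,"grip":66}]'
python3 -m pendant '[{"translation":[0,0,0],"spin":0,"grip":66},{"translation":[0,0,0.4],"spin":0,"grip":66},{"translation":[0,0,0.8],"spin":0,"grip":66},{"translation":[0,0,1],"spin":0,"grip":66},{"translation":[0,0,1],"spin":0,"grip":66}]'
python3 -m pendant '[{"translation":[0,0,1],"spin":0,"grip":66},{"translation":[0,0,1],"spin":0,"grip":66},{"translation":[-0.9,0.3,0.3],"spin":0,"grip":66},{"translation":[-0.9,0.3,0],"spin":0,"grip":66},{"translation":[-0.6,0.2,0],"spin":0,"grip":66}]'>/dev/null
python3 -m pendant '[{"translation":[0,0,0],"spin":0,"grip":66},{"translation":[0,0,0],"spin":0,"grip":66},{"translation":[0,0,0],"spin":0,"grip":66}]'
python3 - <<'E'
from h import *
cv2.imwrite("pics/w7.png",snapshot("wrist")); m=camera_model("wrist")
np.savez("w7.npz",K=m["camera_matrix"],T=m["camera_from_world"])
for r in cut_out("wrist","egg_1"):
    if r["confidence"]>.3: ys,xs=np.nonzero(r["mask"]); c=((xs.min()+xs.max())/2,(ys.min()+ys.max())/2); print(round(r["confidence"],2),c,np.round(at_z("wrist",c,.045,m),4))
E
```

```text
t: 19.35
eef_pos: [0.5086, 0.0831, 0.0452]
tcp_rot: [3.106, -0.47, -0.0]
contact_force: [-0.4, 0.9, 0.4]
grip_width: 0.066
grasp_force: 0.0
t: 19.77
eef_pos: [0.5082, 0.083, 0.1265]
tcp_rot: [3.106, -0.47, -0.002]
contact_force: [0.8, 1.2, -0.2]
grip_width: 0.0662
grasp_force: 0.0
t: 20.43
eef_pos: [0.4494, 0.103, 0.1833]
tcp_rot: [-3.106, 0.47, -0.002]
contact_force: [1.6, -0.2, 0.0]
grip_width: 0.0661
grasp_force: 0.0
0.88 (np.float64(117.5), np.float64(160.0)) [0.5533 0.2399 0.045 ]
0.8 (np.float64(322.0), np.float64(147.0)) [0.5082 0.0846 0.045 ]
0.72 (np.float64(567.0), np.float64(181.5)) [ 0.4302 -0.108   0.045 ]
```

View pics/w7.png

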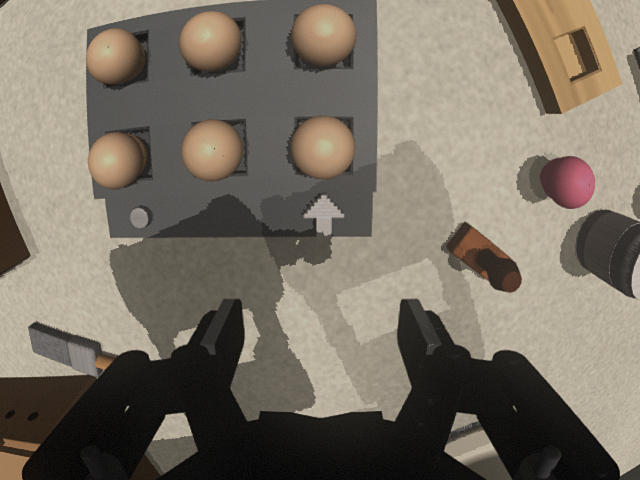

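Both eggs stand in their wells (well a's egg at (322,147), well b's at (117,160)) and the neighbours are unchanged. Next is the torch.

```bash
python3 -m pendant '[{"translation":[0,-0.3,0.9],"spin":0.2,"grip":60},{"translation":[0,-0.6,0.9],"spin":0.25,"grip":60},{"translation":[0,-0.9,0.9],"spin":0.25,"grip":60},{"translation":[-0.04,-0.9,0.5],"spin":0.25,"grip":60},{"translation":[-0.04,-0.9,0],"spin":0.25,"grip":60}]' >/dev/null
python3 -m pendant '[{"translation":[-0.05,-0.9,0],"spin":0.22,"grip":60},{"translation":[-0.05,-0.9,0],"spin":0.22,"grip":60},{"translation":[-0.05,-0.9,0],"spin":0.22,"grip":60},{"translation":[-0.05,-0.9,0],"spin":0.22,"grip":60},{"translation":[-0.05,-0.9,0],"spin":0.22,"grip":60}]' >/dev/null
python3 -m pendant '[{"translation":[-0.05,-0.9,0],"spin":0.22,"grip":60},{"translation":[-0.05,-0.9,0],"spin":0.22,"grip":60},{"translation":[-0.05,-0.9,0],"spin":0.22,"grip":60},{"translation":[-0.05,-0.9,0],"spin":0.22,"grip":60},{"translation":[-0.05,-0.9,0],"spin":0.22,"grip":60}]' >/dev/null
python3 -m pendant '[{"translation":[-0.05,-0.9,0],"spin":0.22,"grip":60},{"translation":[-0.05,-0.9,0],"spin":0.22,"grip":60},{"translation":[-0.05,-0.9,0],"spin":0.22,"grip":60},{"translation":[-0.05,-0.9,0],"spin":0.22,"grip":60},{"translation":[-0.05,-0.6,0],"spin":0.22,"grip":60}]' >/dev/null
python3 -m pendant '[{"translation":[0,-0.3,0],"spin":0,"grip":60},{"translation":[0,0,0],"spin":0,"grip":60},{"translation":[0,0,0],"spin":0,"grip":60},{"translation":[0,0,0],"spin":0,"grip":60}]'
python3 - <<'E'
from h import *
im=snapshot("wrist"); m=camera_model("wrist"); print(observe()["eef_pos"])
np.savez("w8.npz",K=m["camera_matrix"],T=m["camera_from_world"])
for q in ("torch","stand"):
  for r in cut_out("wrist",q)[:3]:
    if r["confidence"]>.3: ys,xs=np.nonzero(r["mask"]); print(q,round(r["confidence"],2),r["xy"],xs.min(),xs.max(),ys.min(),ys.max()); C=(int(xs.min()),int(ys.min()))
    if q=="stand": break
x0,y0=max(C[0]-40,0),max(C[1]-40,0); x0=min(x0,440);y0=min(y0,330); print("crop",x0,y0)
cv2.imwrite("pics/w8.png",cv2.resize(im[y0:y0+150,x0:x0+200],(800,600),interpolation=cv2.INTER_CUBIC))
E
```

```text
t: 22.53
eef_pos: [0.428, -0.3236, 0.2627]
tcp_rot: [-3.13, -0.268, 0.0]
contact_force: [-0.1, 0.8, 0.0]
grip_width: 0.0598
grasp_force: 0.0
[ 0.4280019  -0.32351399  0.26277431]
torch 0.9 [348.2, 142.6] 316 382 110 172
torch 0.72 [4.0, 20.3] 0 8 10 34
stand 0.74 [31.3, 68.5] 0 74 0 163
crop 0 0
```

View pics/w8.png

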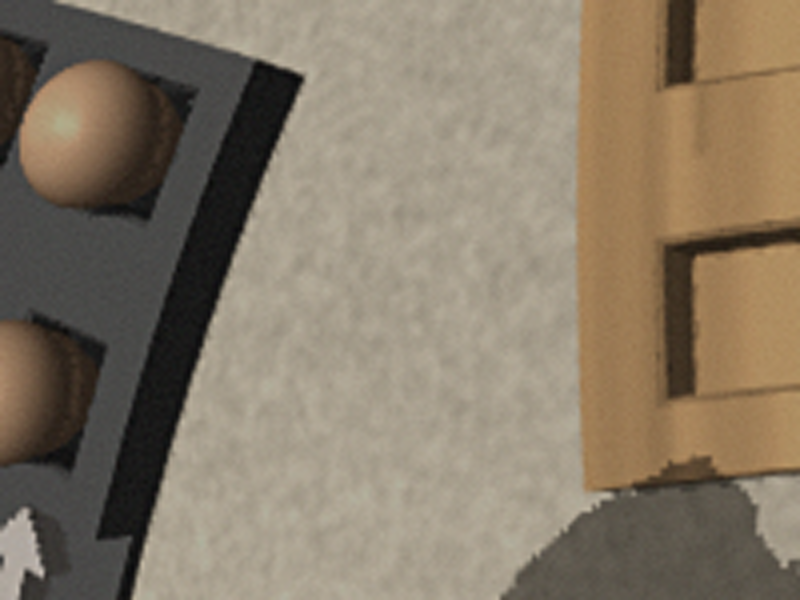

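That crop missed the torch and shows only the tray edge and the empty block. My picture views are used up, so I'll work from numbers: torch mask at (316–382, 110–172), fitting its model and the stand's edges.

```bash
cat > fit.py <<'E'
from h import *
from scipy.optimize import minimize
def proj(P,m):
    K=np.array(m["camera_matrix"]);T=np.array(m["camera_from_world"])
    c=P@T[:3,:3].T+T[:3,3]; c=c*[1,-1,-1]; r=np.hypot(c[:,0],c[:,1]); th=np.arctan2(r,c[:,2])
    return np.c_[K[0,2]+K[0,0]*th*c[:,0]/r, K[1,2]+K[1,1]*th*c[:,1]/r]
def sil(x,y,yaw,z0,m,S=4):
    R=np.array([[np.cos(yaw),-np.sin(yaw)],[np.sin(yaw),np.cos(yaw)]])
    sq=np.array([[1,1],[-1,1],[-1,-1],[1,-1]])*.014
    out=np.zeros((480*S//2,640*S//2),np.uint8) if 0 else np.zeros((960,1280),np.uint8)
    a=np.linspace(0,2*np.pi,40); ci=np.c_[np.cos(a),np.sin(a)]*.026
    for xy,zs in ((sq@R.T,(8,108)),(ci,(0,8))):
        P=np.vstack([np.c_[xy+[x,y],np.full(len(xy),z0+z/1e3)] for z in zs])
        h=cv2.convexHull((proj(P,m)*2).astype(np.float32)); cv2.fillConvexPoly(out,h.astype(np.int32),1)
    return cv2.resize(out.astype(np.float32),(640,480),interpolation=cv2.INTER_AREA)
E
python3 - <<'E'
from fit import *
im=snapshot("wrist"); m=camera_model("wrist"); mk=cut_out("wrist","torch")[0]["mask"].astype(np.float32)
best=[]
for yw in range(-45,45,5):
    r=minimize(lambda q: -np.minimum(sil(q[0],q[1],np.radians(q[2]*1e3),.075,m),mk).sum()/np.maximum(sil(q[0],q[1],np.radians(q[2]*1e3),.075,m),mk).sum(),[.497,-.332,yw/1e3],method="Nelder-Mead",options=dict(initial_simplex=[[.497,-.332,yw/1e3],[.502,-.332,yw/1e3],[.497,-.327,yw/1e3],[.497,-.332,yw/1e3+.006]],maxfev=80))
    best.append((r.fun,*np.round(r.x,4)))
for b in sorted(best)[:5]: print(b)
g=cv2.cvtColor(im,cv2.COLOR_BGR2GRAY)
x0,y0,x1,y1=270,60,430,230
L=cv2.createLineSegmentDetector().detect(cv2.resize(g[y0:y1,x0:x1],None,fx=2,fy=2,interpolation=cv2.INTER_CUBIC))[0][:,0]/2+[x0,y0,x0,y0]
for l in L:
    n=np.hypot(l[2]-l[0],l[3]-l[1])
    if n<22: continue
    for z in (.075,):
        a,b=at_z("wrist",l[:2],z,m),at_z("wrist",l[2:],z,m); d=b-a
        print(np.round(l),"len",round(np.hypot(*d[:2]),3),"yaw%90",round(np.degrees(np.arctan2(d[1],d[0]))%90,1),np.round((a+b)[:2]/2,3))
E
```

```text
(np.float64(-0.9531441926956177), np.float64(0.4956), np.float64(-0.332), np.float64(0.0098))
(np.float64(-0.9523647427558899), np.float64(0.4956), np.float64(-0.3321), np.float64(0.0101))
(np.float64(-0.9520599246025085), np.float64(0.4955), np.float64(-0.3322), np.float64(0.0097))
(np.float64(-0.9520043730735779), np.float64(0.4954), np.float64(-0.332), np.float64(0.0093))
(np.float64(-0.9520043730735779), np.float64(0.4955), np.float64(-0.332), np.float64(0.0095))
[337. 122. 381. 124.] len 0.038 yaw%90 8.7 [ 0.512 -0.341]
[383. 127. 381. 168.] len 0.036 yaw%90 9.5 [ 0.495 -0.364]
[377. 172. 337. 172.] len 0.034 yaw%90 9.8 [ 0.471 -0.346]
[292.  88. 398.  88.] len 0.089 yaw%90 10.6 [ 0.54  -0.324]
[398.  90. 397. 192.] len 0.089 yaw%90 10.6 [ 0.503 -0.377]
[397. 192. 300. 193.] len 0.084 yaw%90 10.6 [ 0.452 -0.343]
[292. 124. 292. 153.] len 0.025 yaw%90 10.3 [ 0.489 -0.287]
[291.  94. 292. 123.] len 0.025 yaw%90 10.7 [ 0.514 -0.283]
```

```bash
python3 -m pendant '[{"translation":[0.7,-0.1,0],"spin":0,"grip":60},{"translation":[0.8,-0.1,0],"spin":0,"grip":60},{"translation":[0.7,-0.1,0],"spin":0,"grip":60},{"translation":[0.51,-0.04,0],"spin":0,"grip":60},{"translation":[0,0,0],"spin":0,"grip":60}]' >/dev/null
python3 -m pendant '[{"translation":[0,0,-0.5],"spin":0,"grip":60},{"translation":[0,0,0],"spin":0,"grip":60},{"translation":[0,0,0],"spin":0,"grip":60}]'
```

```text
t: 23.45
eef_pos: [0.4949, -0.3325, 0.25]
tcp_rot: [-3.129, -0.268, 0.002]
contact_force: [-0.3, -0.2, 0.3]
grip_width: 0.0601
grasp_force: 0.0
```

```bash
python3 -m pendant '[{"translation":[0.03,0.02,-0.7],"spin":0,"grip":60},{"translation":[0,0,-0.8],"spin":0,"grip":60},{"translation":[0,0,-0.8],"spin":0,"grip":60},{"translation":[0,0,-0.8],"spin":0,"grip":60},{"translation":[0,0,-0.6],"spin":0,"grip":60}]' 
python3 -m pendant '[{"translation":[0,0,-0.5],"spin":0,"grip":60},{"translation":[0,0,-0.2],"spin":0,"grip":60},{"translation":[0,0,0],"spin":0,"grip":50},{"translation":[0,0,0],"spin":0,"grip":40},{"translation":[0,0,0],"spin":0,"grip":34}]' 60
python3 -m pendant '[{"translation":[0,0,0],"spin":0,"grip":28},{"translation":[0,0,0],"spin":0,"grip":18},{"translation":[0,0,0],"spin":0,"grip":18},{"translation":[0,0,0],"spin":0,"grip":18},{"translation":[0,0,0],"spin":0,"grip":18}]'
```

```text
t: 23.87
eef_pos: [0.4958, -0.3322, 0.157]
tcp_rot: [-3.13, -0.268, 0.001]
contact_force: [-0.5, -0.7, 0.5]
grip_width: 0.0597
grasp_force: 0.0
t: 24.28
eef_pos: [0.4968, -0.3328, 0.1414]
tcp_rot: [3.129, 0.268, 0.002]
contact_force: [-0.6, -0.5, 0.5]
grip_width: 0.0342
grasp_force: 0.0
t: 24.7
eef_pos: [0.4968, -0.3329, 0.1414]
tcp_rot: [3.129, 0.268, 0.002]
contact_force: [-0.4, 0.3, 6.7]
grip_width: 0.0271
grasp_force: 58.8
```

```bash
python3 -m pendant '[{"translation":[0,0,0.2],"spin":0,"grip":18},{"translation":[0,0,0.4],"spin":0,"grip":18},{"translation":[0,0,0.6],"spin":0,"grip":18},{"translation":[0,0,0.8],"spin":0,"grip":18},{"translation":[0,0,0.8],"spin":0,"grip":18}]'
python3 -m pendant '[{"translation":[0,0,0.8],"spin":0,"grip":18},{"translation":[0,0,0.7],"spin":0,"grip":18},{"translation":[0,0,0.4],"spin":0,"grip":18},{"translation":[0,0,0],"spin":0,"grip":18},{"translation":[0,0,0],"spin":0,"grip":18}]'
python3 - <<'E'
from h import *
# torch axis upright & grasp offset check from scene/side masks; arrow-egg top
for c in ("scene","side"):
    snapshot(c)
    for q in ("torch","egg_1"):
        for r in cut_out(c,q)[:8]:
            if r["confidence"]<.35: continue
            ys,xs=np.nonzero(r["mask"]); 
            print(c,q,round(r["confidence"],2),np.round(r["xy"]),xs.min(),xs.max(),ys.min(),ys.max(), [round(xs[ys==k].mean(),1) for k in (ys.min()+3,(ys.min()+ys.max())//2,ys.max()-3)])
E
```

```text
t: 25.12
eef_pos: [0.4962, -0.3323, 0.2118]
tcp_rot: [-3.13, -0.268, 0.0]
contact_force: [-0.0, -0.4, -2.0]
grip_width: 0.0269
grasp_force: 59.1
t: 25.53
eef_pos: [0.4964, -0.3324, 0.258]
tcp_rot: [3.13, 0.268, 0.001]
contact_force: [0.5, 0.4, -2.4]
grip_width: 0.0272
grasp_force: 59.1
scene torch 0.63 [265. 117.] 258 278 80 143 [np.float64(261.0), np.float64(267.0), np.float64(269.5)]
scene egg_1 0.87 [339. 201.] 332 348 194 217 [np.float64(339.5), np.float64(340.0), np.float64(340.0)]
scene egg_1 0.82 [364. 255.] 356 376 241 265 [np.float64(366.5), np.float64(366.0), np.float64(366.0)]
scene egg_1 0.81 [302. 161.] 296 311 148 168 [np.float64(304.0), np.float64(303.5), np.float64(304.0)]
scene egg_1 0.76 [400. 302.] 389 413 289 319 [np.float64(400.5), np.float64(401.0), np.float64(399.5)]
scene egg_1 0.53 [326. 177.] 316 332 164 186 [np.float64(324.0), np.float64(323.5), np.float64(324.5)]
side torch 0.91 [392. 115.] 380 401 91 134 [np.float64(394.7), np.float64(390.5), np.float64(389.0)]
side egg_1 0.88 [282. 337.] 271 293 329 353 [np.float64(283.0), np.float64(282.0), np.float64(282.0)]
side egg_1 0.82 [432. 187.] 421 440 179 196 [np.float64(430.5), np.float64(430.5), np.float64(425.5)]
side egg_1 0.71 [386. 230.] 381 400 219 241 [np.float64(391.0), np.float64(390.5), np.float64(389.5)]
side egg_1 0.51 [444. 158.] 437 454 149 170 [np.float64(445.5), np.float64(445.5), np.float64(444.5)]
```

```bash
python3 -m pendant '[{"translation":[0,0.2,0],"spin":0,"grip":18},{"translation":[0,0.4,0],"spin":0,"grip":18},{"translation":[0,0.6,0],"spin":0,"grip":18},{"translation":[0.03,0.8,0],"spin":0,"grip":18},{"translation":[0.03,0.8,0],"spin":0,"grip":18}]' >/dev/null
python3 -m pendant '[{"translation":[0.03,0.8,0],"spin":0,"grip":18},{"translation":[0.03,0.8,0],"spin":0,"grip":18},{"translation":[0.03,0.8,0],"spin":0,"grip":18},{"translation":[0.03,0.8,0],"spin":0,"grip":18},{"translation":[0.03,0.8,0],"spin":0,"grip":18}]' >/dev/null
python3 -m pendant '[{"translation":[0.03,0.8,0],"spin":0,"grip":18},{"translation":[0.03,0.8,0],"spin":0,"grip":18},{"translation":[0.03,0.8,0],"spin":0,"grip":18},{"translation":[0.03,0.8,0],"spin":0,"grip":18},{"translation":[0.03,0.8,0],"spin":0,"grip":18}]' >/dev/null
python3 -m pendant '[{"translation":[0.03,0.8,0],"spin":0,"grip":18},{"translation":[0.03,0.8,0],"spin":0,"grip":18},{"translation":[0.03,0.8,0],"spin":0,"grip":18},{"translation":[0.03,0.8,0],"spin":0,"grip":18},{"translation":[0.03,0.7,0],"spin":0,"grip":18}]' >/dev/null
python3 -m pendant '[{"translation":[0,0.5,0],"spin":0,"grip":18},{"translation":[0,0.2,0],"spin":0,"grip":18},{"translation":[0,0,0],"spin":0,"grip":18},{"translation":[0,0,0],"spin":0,"grip":18},{"translation":[0,0,0],"spin":0,"grip":18}]'
```

```text
t: 27.92
eef_pos: [0.5091, 0.052, 0.2578]
tcp_rot: [3.13, 0.268, -0.0]
contact_force: [0.3, -1.3, -2.3]
grip_width: 0.0272
grasp_force: 59.2
```

```bash
python3 -m pendant '[{"translation":[0,0.5,0],"spin":0,"grip":18},{"translation":[0,0.5,0],"spin":0,"grip":18},{"translation":[0,0.3,-0.3],"spin":0,"grip":18},{"translation":[0,0,-0.6],"spin":0,"grip":18},{"translation":[0,0,-0.6],"spin":0,"grip":18}]' >/dev/null
python3 -m pendant '[{"translation":[0,0,-0.4],"spin":0,"grip":18},{"translation":[0,0,-0.2],"spin":0,"grip":18},{"translation":[0,0,0],"spin":0,"grip":18},{"translation":[0,0,0],"spin":0,"grip":18},{"translation":[0,0,0],"spin":0,"grip":18}]'
python3 - <<'E'
from h import *
def pin(P,m):
    K=np.array(m["camera_matrix"]);T=np.array(m["camera_from_world"]); c=(T[:3,:3]@P+T[:3,3])*[1,-1,-1]; p=K@c; return np.round(p[:2]/p[2],1)
s=observe(); x,y,z=s["eef_pos"]; print(s["eef_pos"])
for c in ("scene","side"):
    im=snapshot(c); cv2.imwrite(f"pics/{c}9.png",im); m=camera_model(c)
    tx,ty,tz=x-.001,y,z-.0664
    print(c,"pred rim",pin([tx,ty,tz-.05],m),"collar",pin([tx,ty,tz+.004],m),"top",pin([tx,ty,tz+.11],m),"egg top",pin([.5083,.084,.068],m),"egg mid",pin([.5083,.084,.047],m))
    for q in ("torch","nose_rim","egg_1"):
        for r in cut_out(c,q)[:8]:
            if r["confidence"]<.25: continue
            ys,xs=np.nonzero(r["mask"]); print(c,q,round(r["confidence"],2),np.round(r["xy"]),xs.min(),xs.max(),ys.min(),ys.max())
            if q=="torch": print([(int(k),int(xs[ys==k].min()),int(xs[ys==k].max())) for k in range(ys.min(),ys.max()+1,5) if (ys==k).any()])
E
```

```text
t: 28.75
eef_pos: [0.5096, 0.0851, 0.2058]
tcp_rot: [3.13, 0.268, 0.002]
contact_force: [0.1, 0.1, -1.5]
grip_width: 0.0274
grasp_force: 59.3
[0.50957692 0.08511889 0.20584582]
scene pred rim [367.3 234.2] collar [368.6 211.6] top [371.3 163.1] egg top [366.6 242.5] egg mid [366.1 250.7]
scene torch 0.77 [368. 207.] 356 381 161 240
[(161, 369, 369), (166, 362, 371), (171, 362, 373), (176, 361, 373), (181, 361, 372), (186, 361, 372), (191, 361, 371), (196, 360, 379), (201, 360, 378), (206, 359, 379), (211, 356, 381), (216, 357, 381), (221, 360, 376), (226, 360, 376), (231, 360, 376), (236, 360, 375)]
scene torch 0.42 [371. 299.] 307 431 249 349
[(249, 388, 389), (254, 339, 384), (259, 307, 384), (264, 307, 402), (269, 308, 405), (274, 310, 409), (279, 313, 412), (284, 315, 417), (289, 317, 421), (294, 319, 425), (299, 322, 428), (304, 324, 430), (309, 327, 419), (314, 330, 416), (319, 332, 408), (324, 334, 405), (329, 336, 405), (334, 339, 404), (339, 342, 390), (344, 345, 370), (349, 347, 348)]
scene nose_rim 0.51 [369. 232.] 360 376 221 239
scene egg_1 0.82 [305. 159.] 296 311 147 1
[... 221 characters left out ...]
.6 254.2] top [332.3 216.7] egg top [331.5 277.2] egg mid [331.4 283.4]
side torch 0.94 [334. 257.] 318 343 227 277
[(227, 338, 339), (232, 337, 339), (237, 336, 338), (242, 336, 338), (247, 322, 340), (252, 319, 343), (257, 319, 342), (262, 321, 340), (267, 323, 338), (272, 323, 338), (277, 327, 334)]
side torch 0.47 [330. 285.] 320 342 276 296
[(276, 336, 338), (281, 320, 342), (286, 320, 341), (291, 322, 339), (296, 328, 333)]
side nose_rim 0.52 [332. 274.] 322 337 265 277
side egg_1 0.88 [284. 340.] 271 294 329 353
side egg_1 0.77 [386. 230.] 381 400 218 241
side egg_1 0.74 [431. 187.] 422 439 179 196
side egg_1 0.61 [328. 286.] 320 341 276 296
side egg_1 0.54 [444. 158.] 437 454 150 171
```

Nose and egg columns agree in both views: 368 vs 366.5 in the scene (1.2 px expected from height), and 330.5 for both in the side. I'll lower gently.

```bash
python3 -m pendant '[{"translation":[0,-0.03,-0.3],"spin":0,"grip":18},{"translation":[0,0,-0.3],"spin":0,"grip":18},{"translation":[0,0,-0.2],"spin":0,"grip":18},{"translation":[0,0,0],"spin":0,"grip":18},{"translation":[0,0,0],"spin":0,"grip":18}]'
python3 -m pendant '[{"translation":[0,0,-0.08],"spin":0,"grip":18},{"translation":[0,0,-0.08],"spin":0,"grip":18},{"translation":[0,0,0],"spin":0,"grip":18},{"translation":[0,0,0],"spin":0,"grip":18}]'
```

```text
t: 29.57
eef_pos: [0.5089, 0.0843, 0.1847]
tcp_rot: [-3.13, -0.268, 0.002]
contact_force: [0.5, -0.0, -1.9]
grip_width: 0.0275
grasp_force: 59.3
t: 29.9
eef_pos: [0.5092, 0.0843, 0.1813]
tcp_rot: [3.13, 0.268, 0.0]
contact_force: [-0.4, 0.9, -1.5]
grip_width: 0.0274
grasp_force: 59.3
```

```bash
python3 -m pendant '[{"translation":[0,0,-0.06],"spin":0,"grip":18},{"translation":[0,0,0],"spin":0,"grip":18},{"translation":[0,0,0],"spin":0,"grip":18}]'
python3 -m pendant '[{"translation":[0,0,-0.05],"spin":0,"grip":18},{"translation":[0,0,0],"spin":0,"grip":18},{"translation":[0,0,0],"spin":0,"grip":18}]'
python3 -m pendant '[{"translation":[0,0,-0.04],"spin":0,"grip":18},{"translation":[0,0,0],"spin":0,"grip":18},{"translation":[0,0,0],"spin":0,"grip":18}]'
for i in 1 2 3; do python3 -m pendant '[{"translation":[0,0,0],"spin":0,"grip":18}]' | grep -E "pos|force"; done
```

```text
t: 30.15
eef_pos: [0.5092, 0.0843, 0.1799]
tcp_rot: [3.13, 0.268, 0.0]
contact_force: [0.2, -0.7, -0.4]
grip_width: 0.0276
grasp_force: 59.5
t: 30.4
eef_pos: [0.5092, 0.0843, 0.1785]
tcp_rot: [3.13, 0.268, 0.0]
contact_force: [-0.2, -0.7, -0.5]
grip_width: 0.0277
grasp_force: 59.6
t: 30.65
eef_pos: [0.5092, 0.0843, 0.1775]
tcp_rot: [3.13, 0.268, 0.0]
contact_force: [-0.3, -0.5, 0.7]
grip_width: 0.0274
grasp_force: 59.6
eef_pos: [0.5092, 0.0843, 0.1776]
contact_force: [0.2, 0.0, 1.1]
grasp_force: 59.6
eef_pos: [0.5092, 0.0843, 0.1775]
contact_force: [-0.6, -1.2, 0.7]
grasp_force: 59.6
eef_pos: [0.5092, 0.0843, 0.1776]
contact_force: [-0.2, -1.2, 0.2]
grasp_force: 59.6
```

```bash
python3 -m pendant '[{"translation":[0,0,-0.05],"spin":0,"grip":18},{"translation":[0,0,-0.04],"spin":0,"grip":18},{"translation":[0,0,0],"spin":0,"grip":18},{"translation":[0,0,0],"spin":0,"grip":18}]'
for i in 1 2 3 4 5; do python3 -m pendant '[{"translation":[0,0,0],"spin":0,"grip":18}]' | grep -E "pos|contact"; done
python3 - <<'E'
from h import *
print(observe()["joint_velocities"])
for c in ("scene","side"):
    snapshot(c)
    for q in ("torch","egg_1"):
        for r in cut_out(c,q)[:8]:
            if r["confidence"]<.3: continue
            ys,xs=np.nonzero(r["mask"]); print(c,q,round(r["confidence"],2),xs.min(),xs.max(),ys.min(),ys.max())
            if q=="torch" and r["confidence"]>.6: print([(int(k),int(xs[ys==k].min()),int(xs[ys==k].max())) for k in range(ys.min(),ys.max()+1,5) if (ys==k).any()])
E
```

```text
t: 31.23
eef_pos: [0.5092, 0.0843, 0.1752]
tcp_rot: [3.13, 0.268, -0.0]
contact_force: [-0.2, -0.5, 1.9]
grip_width: 0.0271
grasp_force: 59.8
eef_pos: [0.5092, 0.0843, 0.1753]
contact_force: [-0.3, -0.4, 3.1]
eef_pos: [0.5092, 0.0843, 0.1753]
contact_force: [-0.3, -1.4, 1.5]
eef_pos: [0.5092, 0.0843, 0.1753]
contact_force: [-0.5, -0.6, 1.9]
eef_pos: [0.5092, 0.0843, 0.1753]
contact_force: [0.3, -0.1, 1.4]
eef_pos: [0.5092, 0.0843, 0.1753]
contact_force: [-0.6, -0.3, 0.7]
[-6.13811311e-04  3.85951184e-06  4.93906761e-04 -2.79590730e-03
  5.66542846e-04  1.25366801e-04]
scene torch 0.74 357 380 178 248
[(178, 366, 368), (183, 362, 370), (188, 362, 371), (193, 362, 370), (198, 361, 370), (203, 360, 370), (208, 360, 372), (213, 360, 377), (218, 360, 377), (223, 357, 380), (228, 357, 379), (233, 360, 375), (238, 359, 375), (243, 359, 374), (248, 364, 370)]
scene egg_1 0.69 296 311 148 168
scene egg_1 0.66 316 331 165 186
scene egg_1 0.59 331 349 194 217
scene egg_1 0.58 356 376 247 266
scene egg_1 0.46 196 238 212 277
scene egg_1 0.41 235 272 258 319
side torch 0.6 318 343 236 285
side torch 0.37 388 418 248 280
side egg_1 0.86 271 294 329 353
side egg_1 0.8 437 454 150 171
side egg_1 0.77 320 342 278 298
side egg_1 0.69 381 400 219 241
side egg_1 0.61 232 268 168 223
side egg_1 0.53 422 441 179 195
```

The push is about 3.6 N (nose about 5 mm in), the nose is centred on the egg and everything is steady. Handing in.

```bash
python3 -c "
from workcell import sign_off; print(sign_off())"
```

```text
the job is handed in; nothing more can be done
None
```

I handed the job in at about 31 s; sign-off gave no verdict. Both eggs stand in the two wells, and the torch is gripped and pressed on the arrow's egg, reading about 3.6 N with the nose about 5 mm in.

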